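Third hand: press a mounting block against the sprung plate of an assembly fixture

TASK

Be my third hand while I drive the screws: set the blue mounting block upright on the bed of the grey fixture, screw heads towards the fixture's open front, centred on the sprung aluminium plate, and press its back flat against that plate until the black pointers stand in the green band. Keep it steady there for a couple of seconds and finish while still holding and pressing it, never letting the pointers run into the red, pressing with the block and not with your fingers on the fixture, and leave the other things on the table where they are.

Things in the scene. Friction and masses are not known exactly. Their poses are not given: they have to be found in the camera images.
- block: Loose blue mounting block, 36 mm (its x) by 50 mm (its y) by 45 mm high, about 0.22 kg (varies). Origin: centre of its underside. Two steel screw heads show on its -x face (14 mm either side of the middle); its +x face is the plain back. At the start it stands upright on the table, z up, its screw heads roughly towards the robot (yaw within 0.5 rad).
- block_back (a point): Centre of the block's plain back face: 18 mm along the block's +x from its centre, 22.5 mm above its underside. Axes are the block's.
- fixture: Grey assembly fixture fixed to the table. Origin: centre of its underside; z up, x is the pressing direction (open front at -x, towards the robot; dark post at x = +65 to +80 mm). Flat bed 170 mm (x) by 150 mm (y), its top 12 mm above the table, with a slippery flush white insert where the block goes; nothing on it is higher than 57 mm. Yaw within 0.4 rad.
- plate_face (a point): Centre of the aluminium plate's front face (it looks to the fixture's -x); moves with the plate. Unpressed: x = +5, y = 0, z = 34.5 mm in the fixture's frame, level with the back centre of a block standing on the bed. Plate 46 mm wide (y), 13 to 55 mm above the table, 10 mm thick; two dark tapped slots 14 mm either side of the middle. Axes: the fixture's.
- plate (a joint): Plate travel along the fixture's +x (m): 0 unpressed, stop at 0.028; spring 600 N/m from zero (6 N at 0.010). A thin black pointer bar 13 mm behind its face, 14 to 20 mm above the table, reaches over a colour strip on each side of the bed (y = 47 to 69 mm): green for travel 0.010 to 0.018, white before and for 4 mm after, red from 0.022.
- timer: White timer, 66x62x18 mm, lying loose on the table; a bystander. Origin: centre of its underside. It and the block may stand on either side of the fixture.
- screwdriver: Orange-handled screwdriver, 170 mm long, lying loose; a bystander.
- tape_roll: White roll of tape, 70 mm across, 25 mm high, lying loose; a bystander. Above it hangs a big cream fume-extraction hood (fixed): x = 0.51 to 0.73 m, y = -0.33 to -0.11 m, from 0.53 m above the table upwards. Keep arm and wrist clear of it: cross from right to left low, near the front edge of the table (TCP at about x = 0.38 m).
- vial_1: Small capped vial, 24 mm across, 50 mm high, standing loose; a bystander.
Things that resemble listed ones, but are neither listed nor needed, are in the scene too. Leave any orange or turquoise look-alike of the block alone.

How it is judged:
By the outcome, as a careful person would: the job done as asked, in the order asked, and still so for the second after the job is handed in, while the arm keeps its last pose, push and grip.
It also fails if it takes over 45 s, if anything falls off the work surface, if the arm or the gripper's body presses on something with over 40 N, if the wrist force passes 120 N, or if a joint passes its speed limit or range.

ROBOT

A 6-joint arm with a two-finger parallel gripper is mounted at the origin on a cart in front of the work surface, level with it; the furniture and walls round the work are solid. World frame = base frame: x ahead of the robot, y to its left, z up, the work surface at z = 0. Lengths are in m, angles in rad, forces in N, time in s.
With the tool pointing down it reaches from about 0.4 to 0.925 m from the base axis. Payload 3.4 kg.
Tool frame: the origin (TCP) lies between the finger pads, 19 mm behind the fingertips; this is the grasp point; z points along the fingers, y is the direction in which the jaws open and shut (so a half turn about z gives the same grasp; the last joint's range is limited). The gripper opens to 85 mm and grips with 20 to 120 N. Pads are 22 mm wide; open, the fingers measure 114 mm over their backs; the gripper's body (76 mm by 85 mm) begins 54 mm behind the grasp point. The pads swing forward as they close: fully open they stand 13 mm farther back than shut.
Start: joints at [-1.379, 0.307, 1.506, -0, 1.328, -0.073], TCP at [0.151, -0.555, 0.25] pointing down, gripper open.
Joint ranges: [-3.12, 3.12], [-1.05, 2.28], [0.14, 2.33], [-1.42, 4.57], [0.1, 2.73], [-2.68, 2.68]. Speed limits (rad/s): [2.57, 2.57, 3.14, 3.14, 3.14, 3.14].

INTERFACE

Orientations are given as a unit quaternion [w, x, y, z].
In Python, from plant import read_state, snapshot, camera_info, job_done gives the robot as it stands.
- The arm moves only by the tool drive_tool, never from a script. Its argument "steps" is a list of rows, each a list of 5 numbers: the opening, from 0 (shut) to 1 (fully open), then the shift along the tool's x, y, z in units of 50 mm (1.0 is 50 mm), then the turn about the tool's z in units of 5 degrees (1.0 is 5 degrees). A call has 1 to 5 rows; each row is the pose to reach, as a shift and turn from the pose commanded when the call began, along the tool's axes at that moment; what a row does not reach only later rows make up. A row lasts 1/8 s, in which the tool goes at most 62.5 mm and 10.7 degrees, less where a joint would pass 70% of its speed; a pose out of reach is approached as far as the arm can. A call with a gripper value outside its range is refused whole. The fingers move at their own pace and stop on an object; "grip_force" is the grip in N (left out, the last holds). Time passes only in rows, so rows that repeat a pose let the fingers close. It gives the time, the measured TCP pose, the force and the opening at its end, in the units of the state.
- read_state(): the state, without advancing time (a new reading comes with each control period).
- snapshot(name): name is "side" or "top" or "wrist"; returns the picture (480x640x3 uint8, red, green, blue); there is no depth.
- camera_info(name): a dict with "camera_matrix" (3x3 intrinsics, pixels), "k1" (the pictures are not rectified: a ray, as slopes to the right and down, at radius r is drawn at 1 + k1 r^2 times it, then the intrinsics apply), "eye" and "attitude" of the camera in the world; the wrist camera has in their place "T_tool_cam" (4x4, takes a point from camera to tool coordinates, whose origin is the TCP and whose axes are the flange's). Camera axes: x right, y down, z forward; pixel columns grow to the right and rows downward; lengths in m; the calibration is good to about 2 mm. A picture is of the moment at which its call begins: read the wrist's pose just before it. camera_info takes no time and is no camera call.
- job_done(): hands the job in, once; it reports no verdict.
The state is a dict: "time": time; "joints": joint angles; "dq": joint speeds; "effort": joint torques, N m; "eef_pos": TCP position; "tcp_rot": TCP orientation; "wrist_force": force on the tool from outside, world axes, zero at the start; "ft_torque": the same for the moment, N m; "gripper_width": finger opening in m.
Only numpy, scipy, OpenCV 4.12 (cv2) and the standard library are available. Lean on these libraries where they do the work, as an engineer would, in place of code of your own. Each camera call takes 0.05 s, during which the arm holds its last target.

## Working session

There is one attempt and no reset: what is moved stays moved. The work goes in short steps, Python scripts to look and compute and a tool call to move; the robot and the scene stay as the last step left them, time stands still between calls to the robot, and variables do not carry over. Pictures are saved under pics/ and viewed, and the job is handed in when it is done.

Besides the shell and the picture viewer there is one more tool, called after "Request:" by a JSON object that holds its "method" and its "body". drive_tool: Moves the arm, as the interface text tells. Its arguments: {"type":"object","properties":{"steps":{"type":"array"},"grip_force":{"type":"number"}},"required":["steps"]}

```bash
ls; mkdir -p pics; python3 - <<'E'
from plant import *
import cv2
s=read_state(); print({k:s[k] for k in ('time','eef_pos','tcp_rot','wrist_force','gripper_width')})
for n in ('side','top'):
    cv2.imwrite(f'pics/{n}0.png',snapshot(n)[:,:,::-1]); print(camera_info(n))
print(camera_info('wrist'))
E
```

```text
pics
{'time': 0.0, 'eef_pos': array([ 0.15090015, -0.55417095,  0.24909   ]), 'tcp_rot': array([-1.01276199e-03,  9.91184046e-01,  1.32488336e-01, -5.07184884e-05]), 'wrist_force': array([-0.25359583, -0.35728128,  0.22087216]), 'gripper_width': 0.08505207960909793}
{'camera_matrix': array([[554.76440234,   0.        , 319.54473041],
       [  0.        , 554.76440234, 240.09491875],
       [  0.        ,   0.        ,   1.        ]]), 'k1': 0.01746051334182713, 'eye': array([ 0.4714028 , -1.07492868,  0.85438435]), 'attitude': array([-0.4512129 ,  0.89196927, -0.0240023 ,  0.0148875 ])}
{'camera_matrix': array([[482.00066545,   0.        , 319.04988747],
       [  0.        , 482.00066545, 238.81412613],
       [  0.        ,   0.        ,   1.        ]]), 'k1': -0.020234061112129033, 'eye': array([0.38975456, 0.01197954, 1.32461648]), 'attitude': array([ 0.04282667, -0.70111105,  0.71092254, -0.03461657])}
{'camera_matrix': array([[427.64307651,   0.        , 319.84070556],
       [  0.        , 427.64307651, 241.5325406 ],
       [  0.        ,   0.        ,   1.        ]]), 'k1': 0.014254598635410873, 'T_tool_cam': array([[-2.50479237e-04, -9.45959201e-01, -3.24285566e-01,
         8.29173558e-02],
       [ 9.99999586e-01,  4.66171819e-05, -9.08387903e-04,
         6.96469321e-04],
       [ 8.74415174e-04, -3.24285659e-01,  9.45958798e-01,
        -1.24523543e-01],
       [ 0.00000000e+00,  0.00000000e+00,  0.00000000e+00,
         1.00000000e+00]])}
```

View pics/side0.png

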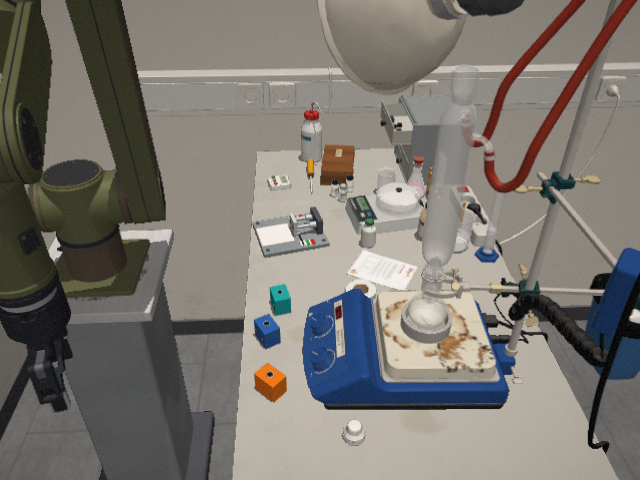

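View pics/top0.png

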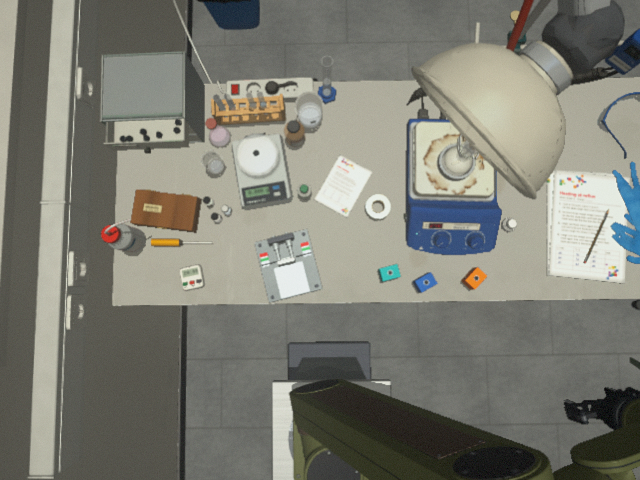

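Candidates in the top view: turquoise (389,272) and orange (474,278) are look-alikes, and blue (426,281) is the target, at (267,330) in the side view. The blue hotplate is far larger. The fixture is at (288,265). I'll crop in to check.

```bash
cat > h.py <<'E'
import numpy as np, cv2
from scipy.spatial.transform import Rotation as R
from plant import *
def q2R(q): return R.from_quat([q[1],q[2],q[3],q[0]]).as_matrix()
def campose(n,st=None):
    c=camera_info(n)
    if n=='wrist':
        T=c['T_tool_cam']; Rt=q2R(st['tcp_rot']); return c,Rt@T[:3,:3],Rt@T[:3,3]+st['eef_pos']
    return c,q2R(c['attitude']),np.array(c['eye'])
def pix2w(n,uv,z,st=None):
    c,Rc,e=campose(n,st); K=c['camera_matrix']; out=[]
    for u,v in np.atleast_2d(uv):
        d=np.array([(u-K[0,2])/K[0,0],(v-K[1,2])/K[1,1]]); p=d.copy()
        for _ in range(10): p=d/(1+c['k1']*(p@p))
        r=Rc@np.array([p[0],p[1],1]); out.append(e+r*(z-e[2])/r[2])
    return np.array(out)
def w2pix(n,P,st=None):
    c,Rc,e=campose(n,st); K=c['camera_matrix']; q=(np.atleast_2d(P)-e)@Rc
    p=q[:,:2]/q[:,2:]; p=p*(1+c['k1']*(p**2).sum(1,keepdims=True))
    return p*K[0,0]+K[:2,2]
def crop(img,x0,y0,x1,y1,f,name):
    cv2.imwrite(name,cv2.resize(img[y0:y1,x0:x1,::-1] if img.shape[2]==3 else img,None,fx=f,fy=f,interpolation=cv2.INTER_CUBIC))
E
python3 - <<'E'
from h import *
t=cv2.imread('pics/top0.png')[:,:,::-1]; s=cv2.imread('pics/side0.png')[:,:,::-1]
crop(t,240,220,340,310,8,'pics/c1.png'); crop(t,370,255,500,300,6,'pics/c2.png'); crop(s,235,270,305,410,4,'pics/c3.png')
crop(s,240,190,340,265,8,'pics/c4.png')
print(pix2w('top',[[426,281],[288,265]],0.045), pix2w('side',[[267,323]],0.045))
E
```

```text
[[ 0.41443378 -0.25507625  0.045     ]
 [ 0.46183854  0.10936883  0.045     ]] [[ 0.4138821  -0.25645459  0.045     ]]
```

View pics/c1.png

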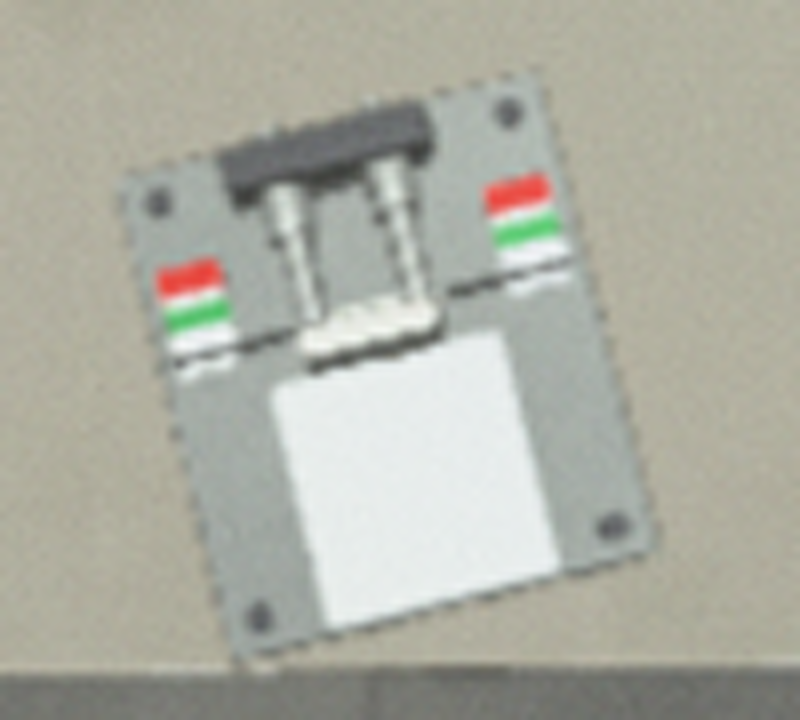

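View pics/c2.png

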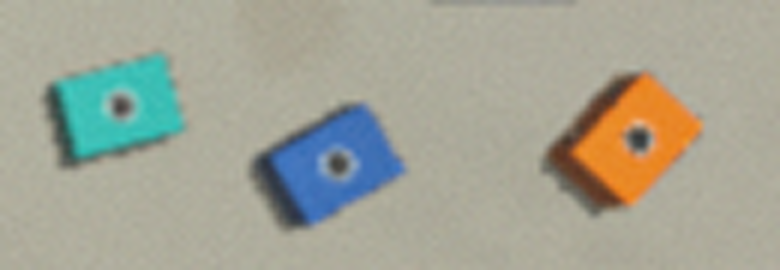

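View pics/c3.png

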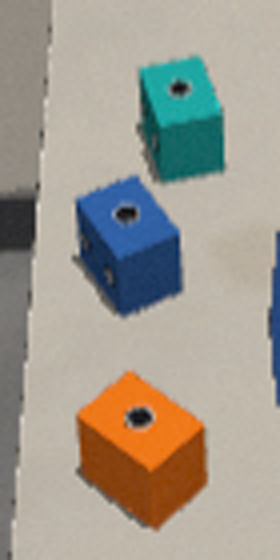

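View pics/c4.png

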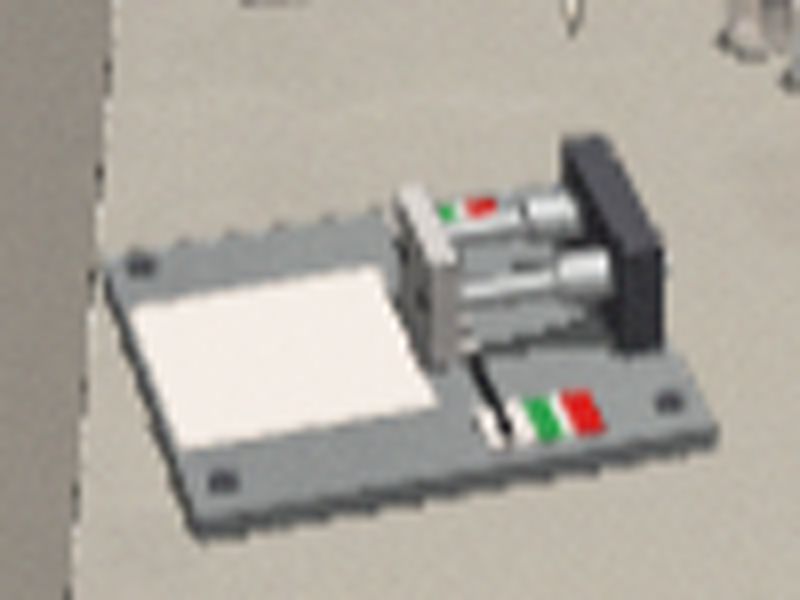

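```bash
python3 - <<'E'
from h import *
def pose(P):  # rough: print corners, sides, angles
    print(P.round(4).tolist(),'c',P.mean(0).round(4)); 
    for i in range(4):
        d=P[(i+1)%4]-P[i]; print(round(np.linalg.norm(d)*1e3,1),round(np.degrees(np.arctan2(d[1],d[0])),1))
f=lambda a,s,o:(np.array(a)+.5)/s-.5+np.array(o)
F=pix2w('top',f([(122,185),(538,72),(655,548),(237,655)],8,(240,220)),.012); pose(F)
B=pix2w('top',f([(265,155),(362,104),(405,170),(312,226)],6,(370,255)),.045); pose(B)
S=pix2w('side',f([(76,198),(137,175),(182,234),(125,262)],4,(235,270)),.045); pose(S)
S=pix2w('side',f([(105,265),(570,-1000),(718,432),(195,530)],8,(240,190)),.012); print(S)
s=read_state(); Rt=q2R(s['tcp_rot']); print('toolx yaw',np.degrees(np.arctan2(Rt[1,0],Rt[0,0])),Rt.round(3))
E
```

```text
[[0.5262, 0.2026, 0.012], [0.5631, 0.0595, 0.012], [0.3999, 0.0216, 0.012], [0.3658, 0.1635, 0.012]] c [0.4637 0.1118 0.012 ]
147.8 -75.5
167.5 -166.9
145.9 103.5
165.1 13.7
[[0.4164, -0.2228, 0.045], [0.4382, -0.2663, 0.045], [0.409, -0.2841, 0.045], [0.3851, -0.2424, 0.045]] c [ 0.4122 -0.2539  0.045 ]
48.7 -63.4
34.3 -148.7
48.1 119.8
37.0 32.0
[[0.3862, -0.2438, 0.045], [0.4172, -0.2284, 0.045], [0.4407, -0.2724, 0.045], [0.4123, -0.2903, 0.045]] c [ 0.4141 -0.2587  0.045 ]
34.6 26.3
49.8 -61.9
33.5 -147.7
53.4 119.4
[[0.3658252  0.15604299 0.012     ]
 [0.57561598 1.39752938 0.012     ]
 [0.56393628 0.05263079 0.012     ]
 [0.39933835 0.01019879 0.012     ]]
toolx yaw 15.230539814702151 [[ 0.965  0.263 -0.   ]
 [ 0.263 -0.965  0.002]
 [ 0.    -0.002 -1.   ]]
```

Request:
{"method": "drive_tool", "body": {"steps": [[1,0.9,-0.6,0.2,-0.5],[1,1.8,-1.2,0.4,-1.0],[1,2.7,-1.8,0.7,-1.5],[1,3.6,-2.4,0.9,-2.0],[1,4.5,-3.0,1.2,-2.5]], "grip_force": 60}}

```text
time: 0.72
eef_pos: [0.3297, -0.3497, 0.1897]
tcp_rot: [0.0, 0.971, 0.24, 0.0]
wrist_force: [0.3, -0.7, 0.2]
gripper_width: 0.0855
```

```bash
cat >> h.py <<'E'
def todo(x,y,z,yaw):
    s=read_state(); Rt=q2R(s['tcp_rot']); d=Rt.T@(np.array([x,y,z])-s['eef_pos']); yw=np.degrees(np.arctan2(Rt[1,0],Rt[0,0]))
    print('t',s['time'],'pos',s['eef_pos'].round(4),'yaw',yw.round(2),'F',s['wrist_force'].round(1),'w',round(s['gripper_width'],4)); print('units',(d/.05).round(3),'turn',round(-(yaw-yw)/5,3))
E
python3 -c "
from h import *
todo(.413,-.2555,.16,29.5)"
```

```text
t 0.725 pos [ 0.3297 -0.3497  0.1897] yaw 27.79 F [ 0.3 -0.7  0.2] w 0.0855
units [ 2.352 -0.89   0.594] turn -0.343
```

Request:
{"method": "drive_tool", "body": {"steps": [[0.8,1.1,-0.4,0.3,-0.3],[0.8,2.2,-0.8,0.55,-0.35],[0.8,2.35,-0.9,0.6,-0.35],[0.8,2.35,-0.9,0.6,-0.35]]}}

```text
time: 1.23
eef_pos: [0.4115, -0.2559, 0.1596]
tcp_rot: [-0.0, 0.967, 0.255, -0.001]
wrist_force: [-0.4, 0.0, 0.5]
gripper_width: 0.0684
```

```bash
python3 - <<'E'
from h import *
todo(.413,-.2555,.16,29.5)
w=snapshot('wrist'); cv2.imwrite('pics/w1.png',w[:,:,::-1])
E
```

```text
t 1.225 pos [ 0.4115 -0.2559  0.1596] yaw 29.6 F [-0.4  0.   0.5] w 0.0684
units [ 0.03   0.007 -0.008] turn 0.02
```

View pics/w1.png

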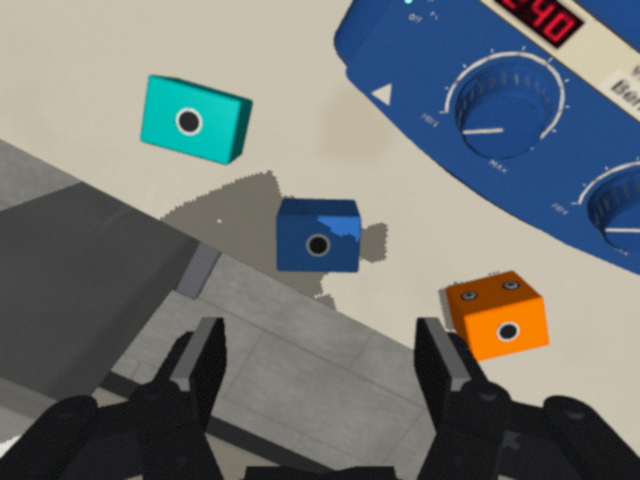

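The wrist view shows the blue block's top face, corners about (278,215), (360,216), (359,272) and (277,271). The plain back is on the far side. The orange decoy's screws face the camera at (470,296) and (511,286).

```bash
python3 - <<'E'
from h import *
s=read_state()
w=cv2.imread('pics/w1.png')[:,:,::-1]
crop(w,250,180,390,290,5.5,'pics/c5.png')
P=pix2w('wrist',[(278,215),(360,216),(359,272),(277,271)],.045,s)
print(P.round(4),P.mean(0))
for i in range(4):
    d=P[(i+1)%4]-P[i]; print(round(np.linalg.norm(d)*1e3,1),round(np.degrees(np.arctan2(d[1],d[0])),1))
E
```

```text
[[ 0.4142 -0.2277  0.045 ]
 [ 0.4371 -0.2693  0.045 ]
 [ 0.4067 -0.2871  0.045 ]
 [ 0.3828 -0.2435  0.045 ]] [ 0.41020017 -0.25687601  0.045     ]
47.5 -61.2
35.2 -149.7
49.7 118.8
35.2 26.7
```

View pics/c5.png

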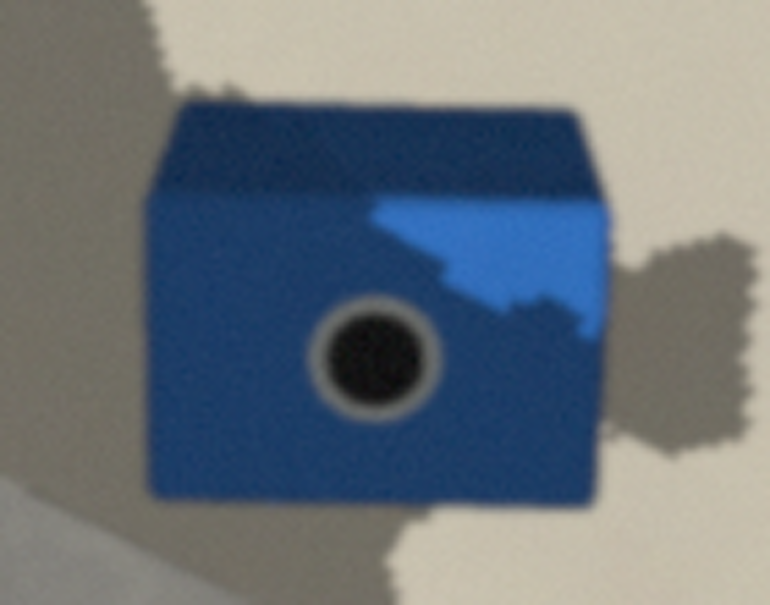

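```bash
python3 -c "
from h import *
todo(.4107,-.2567,.027,29.0)"
```

```text
t 1.275 pos [ 0.4113 -0.2568  0.16  ] yaw 29.51 F [-0.2  0.3  0.3] w 0.0685
units [-0.007 -0.008  2.659] turn 0.103
```

Request:
{"method": "drive_tool", "body": {"steps": [[0.8,0,0,1.0,0.1],[0.8,0,0,1.9,0.1],[0.8,0,0,2.4,0.1],[0.8,0,0,2.65,0.1],[0.8,0,0,2.65,0.1]]}}

```text
time: 1.9
eef_pos: [0.4112, -0.2574, 0.0273]
tcp_rot: [-0.0, 0.968, 0.249, -0.0]
wrist_force: [-0.8, 0.1, -0.3]
gripper_width: 0.0681
```

```bash
python3 - <<'E'
from h import *
todo(.4107,-.2567,.027,29.0)
w=snapshot('wrist'); cv2.imwrite('pics/w2.png',w[:,:,::-1])
E
```

```text
t 1.9 pos [ 0.4112 -0.2574  0.0273] yaw 28.88 F [-0.8  0.1 -0.3] w 0.0681
units [-0.001 -0.017  0.006] turn -0.024
```

View pics/w2.png

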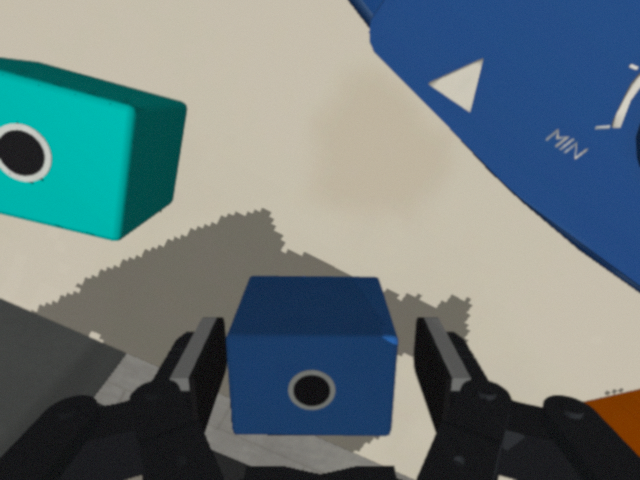

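The block stands between the pads, about 8 px (2.5 mm) left of centre. I'll shift slightly and close.

Request:
{"method": "drive_tool", "body": {"steps": [[0.8,0,-0.04,0,0],[0.4,0,-0.04,0,0],[0.4,0,-0.04,0,0],[0.4,0,-0.04,0,0]], "grip_force": 60}}

```text
time: 2.45
eef_pos: [0.4113, -0.255, 0.0286]
tcp_rot: [0.001, 0.968, 0.25, 0.001]
wrist_force: [-0.8, -0.4, 5.1]
gripper_width: 0.0497
```

Request:
{"method": "drive_tool", "body": {"steps": [[0.4,0,0,-0.2,0],[0.4,0,0,-0.6,0],[0.4,0,0,-1.2,0],[0.4,0,0,-1.6,0]]}}

```text
time: 2.95
eef_pos: [0.411, -0.2547, 0.1091]
tcp_rot: [0.0, 0.968, 0.25, 0.0]
wrist_force: [0.1, -0.7, -3.0]
gripper_width: 0.0491
```

```bash
python3 - <<'E'
from h import *
todo(.38,0,.11,13.7)
w=snapshot('wrist'); cv2.imwrite('pics/w3.png',w[:,:,::-1])
E
```

```text
t 2.95 pos [ 0.411  -0.2547  0.1091] yaw 29.0 F [ 0.1 -0.7 -3. ] w 0.0491
units [ 1.927 -4.756 -0.021] turn 3.059
```

View pics/w3.png

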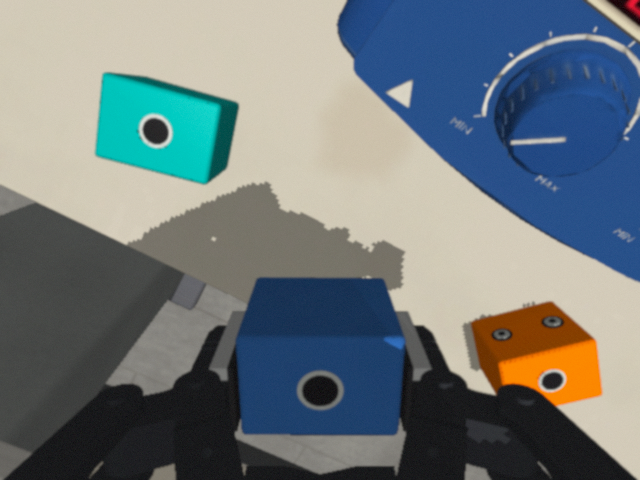

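```bash
python3 - <<'E'
from h import *
for x,y in ((.40,-.20),(.395,-.14),(.39,-.08),(.39,-.02),(.395,.04),(.408,.098)): todo(x,y,.11,13.7)
s=read_state(); Rt=q2R(s['tcp_rot'])
P=pix2w('wrist',[(238,338),(403,338),(399,433),(243,433)],s['eef_pos'][2]+.0167,s)
print(((P-s['eef_pos'])@Rt*1e3).round(1))
E
```

```text
t 3.0 pos [ 0.4121 -0.2555  0.1112] yaw 29.0 F [-0.4 -0.9 -1.7] w 0.0494
units [ 0.326 -1.089  0.019] turn 3.06
t 3.0 pos [ 0.4121 -0.2555  0.1112] yaw 29.0 F [-0.4 -0.9 -1.7] w 0.0494
units [ 0.82  -2.187  0.015] turn 3.06
t 3.0 pos [ 0.4121 -0.2555  0.1112] yaw 29.0 F [-0.4 -0.9 -1.7] w 0.0494
units [ 1.315 -3.285  0.011] turn 3.06
t 3.0 pos [ 0.4121 -0.2555  0.1112] yaw 29.0 F [-0.4 -0.9 -1.7] w 0.0494
units [ 1.896 -4.335  0.007] turn 3.06
t 3.0 pos [ 0.4121 -0.2555  0.1112] yaw 29.0 F [-0.4 -0.9 -1.7] w 0.0494
units [ 2.566e+00 -5.336e+00  4.000e-03] turn 3.06
t 3.0 pos [ 0.4121 -0.2555  0.1112] yaw 29.0 F [-0.4 -0.9 -1.7] w 0.0494
units [ 3.355e+00 -6.224e+00  2.000e-03] turn 3.06
[[ 16.5 -23.2 -16.8]
 [ 16.3  24.4 -16.6]
 [-17.7  25.2 -16.6]
 [-17.5 -23.7 -16.8]]
```

Request:
{"method": "drive_tool", "body": {"steps": [[0.4,0.3,-1.0,0,0.5],[0.4,0.8,-2.0,0,1.2],[0.4,1.25,-3.1,0,2.0],[0.4,1.85,-4.2,0,2.6],[0.4,2.4,-5.1,0,3.0]]}}

```text
time: 3.62
eef_pos: [0.3912, 0.0285, 0.1075]
tcp_rot: [-0.0, 0.993, 0.121, -0.0]
wrist_force: [0.5, 0.1, -3.7]
gripper_width: 0.0497
```

```bash
python3 - <<'E'
from h import *
todo(.408,.098,.11,13.7)
E
```

```text
t 3.625 pos [0.3912 0.0285 0.1075] yaw 13.92 F [ 0.5  0.1 -3.7] w 0.0497
units [ 0.661 -1.268 -0.049] turn 0.044
```

Request:
{"method": "drive_tool", "body": {"steps": [[0.4,0.4,-0.8,0,0],[0.4,0.6,-1.25,0,0],[0.4,0.6,-1.25,0,0]]}}

```text
time: 4.0
eef_pos: [0.4064, 0.0959, 0.1075]
tcp_rot: [-0.0, 0.992, 0.123, 0.0]
wrist_force: [1.5, -0.7, -4.3]
gripper_width: 0.0492
```

```bash
python3 - <<'E'
from h import *
todo(.408,.098,.11,13.7)
w=snapshot('wrist'); cv2.imwrite('pics/w4.png',w[:,:,::-1])
E
```

```text
t 4.0 pos [0.4064 0.0959 0.1075] yaw 14.19 F [ 1.5 -0.7 -4.3] w 0.0492
units [ 0.041 -0.032 -0.049] turn 0.097
```

View pics/w4.png

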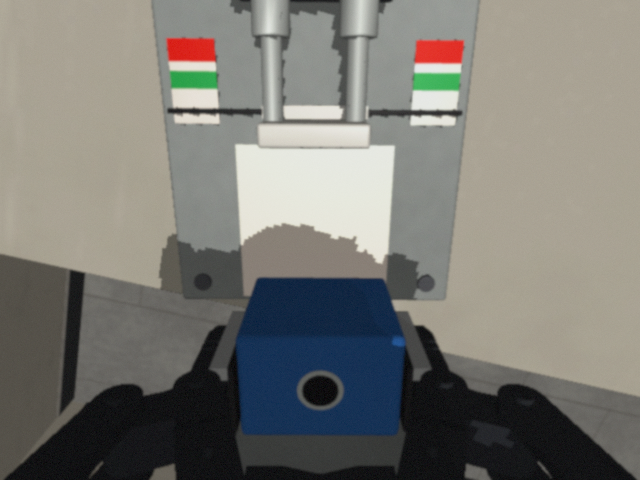

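```bash
python3 - <<'E'
from h import *
w=cv2.imread('pics/w4.png')[:,:,::-1]
crop(w,150,20,490,160,2.35,'pics/c6.png')
crop(w,240,90,390,170,5.3,'pics/c7.png')
E
```

```text
(no output)
```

View pics/c6.png

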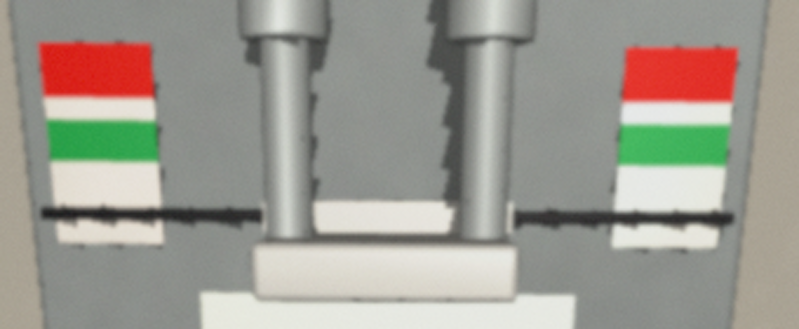

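View pics/c7.png

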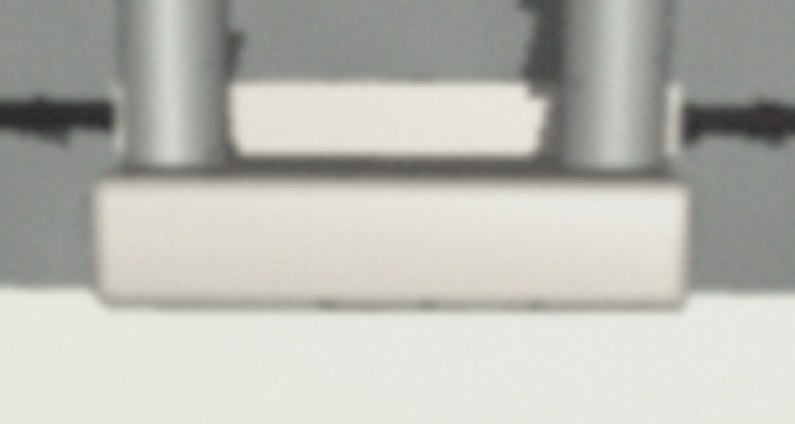

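```bash
cat > m.py <<'E'
from h import *
def rel(px,z,s):
    Rt=q2R(s['tcp_rot']); return ((pix2w('wrist',px,z,s)-s['eef_pos'])@Rt*1e3)
E
python3 - <<'E'
from m import *
s=read_state()
f=lambda a,k,o:(np.array(a)+.5)/k-.5+np.array(o)
pl=f([(100,305),(685,305),(690,180),(95,180)],5.3,(240,90))
r=rel(pl,.055,s); print('plate top',r.round(1)); d=r[1]-r[0]; print(np.degrees(np.arctan2(d[0],d[1])), r[:2].mean(0))
g=f([(50,162),(158,161),(617,164),(728,166)],2.35,(150,20)); r=rel(g,.012,s); print('green start',r.round(1)); d=r[3]-r[0]; print(np.degrees(np.arctan2(d[0],d[1])),r.mean(0))
b=[(186,298),(446,298.5)]; r=rel(b,.012,s); print('front',r.round(1)); d=r[1]-r[0]; print(np.degrees(np.arctan2(d[0],d[1])),r.mean(0))
b=[(235.5,146),(393.5,146)]; r=rel(b,.012,s); print('insert',r.round(1))
b=[(151,0),(480,0)]; r2=rel(b,.012,s); print('sides',r2.round(1))
bk=rel([(238,338),(403,338),(399,433),(243,433)],s['eef_pos'][2]+.0167,s); print('blk',bk.round(1))
print(s['time'],s['eef_pos'])
E
```

```text
plate top [[ 62.8 -24.4  52.4]
 [ 62.8  20.5  52.4]
 [ 72.   20.5  52.4]
 [ 72.1 -24.3  52.4]]
-0.005058255386747071 [62.81514639 -1.96387706 52.37274408]
green start [[ 85.6 -71.3  95.3]
 [ 85.8 -49.2  95.3]
 [ 85.2  45.2  95.4]
 [ 84.8  68.   95.4]]
-0.3263932476615019 [85.35586097 -1.82805226 95.36098793]
front [[-26.4 -75.6  95.4]
 [-26.7  72.2  95.4]]
-0.1203261106348581 [-26.56844909  -1.68737227  95.41959031]
insert [[ 58.5 -42.   95.4]
 [ 58.5  37.7  95.4]]
sides [[123.2 -75.9  95.3]
 [123.2  73.   95.4]]
blk [[ 16.5 -23.  -16.7]
 [ 16.6  24.6 -16.7]
 [-17.5  25.4 -16.7]
 [-17.5 -23.5 -16.7]]
4.05 [0.40582738 0.09491075 0.10740607]
```

Request:
{"method": "drive_tool", "body": {"steps": [[0.4,0,-0.05,0.6,0],[0.4,0,-0.05,1.1,0],[0.4,0,-0.05,1.25,0],[0.4,0,-0.05,1.28,0],[0.4,0,-0.05,1.28,0]]}}

```text
time: 4.68
eef_pos: [0.4062, 0.0965, 0.044]
tcp_rot: [0.0, 0.993, 0.121, 0.001]
wrist_force: [0.1, 0.5, -2.8]
gripper_width: 0.0497
```

```bash
python3 - <<'E'
from h import *
todo(.408,.098,.0406,13.7)
w=snapshot('wrist'); cv2.imwrite('pics/w5.png',w[:,:,::-1])
w=snapshot('side'); crop(w,240,190,340,265,8,'pics/c8.png')
print(read_state()['wrist_force'],read_state()['eef_pos'])
E
```

```text
t 4.675 pos [0.4062 0.0965 0.044 ] yaw 13.94 F [ 0.1  0.5 -2.8] w 0.0497
units [ 0.042 -0.02   0.069] turn 0.049
[-0.98423795  0.0315951  -2.04097918] [0.4063448  0.09671784 0.04419894]
```

View pics/w5.png

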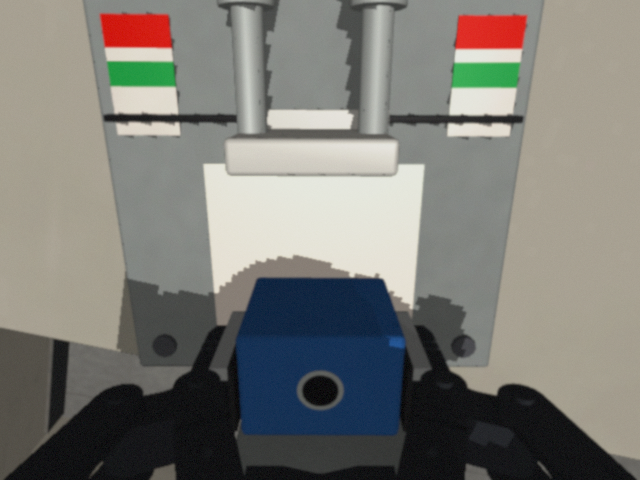

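View pics/c8.png

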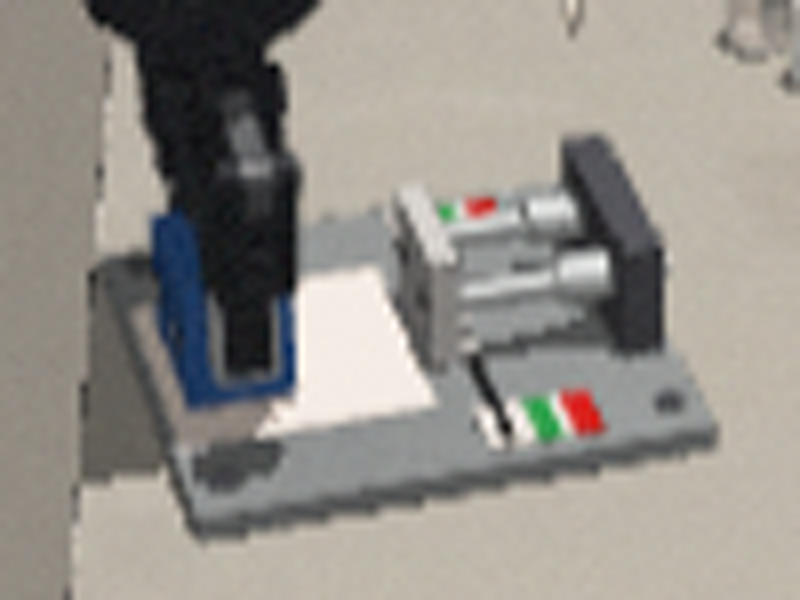

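```bash
python3 - <<'E'
from m import *
s=read_state()
w=cv2.imread('pics/w5.png')[:,:,::-1]
crop(w,90,0,540,190,1.75,'pics/c9.png')
crop(w,210,120,410,190,4,'pics/c10.png')
crop(w,225,265,415,445,3.3,'pics/c11.png')
E
```

```text
(no output)
```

View pics/c10.png

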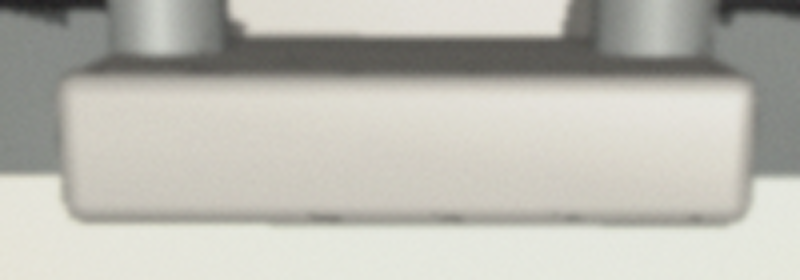

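View pics/c11.png

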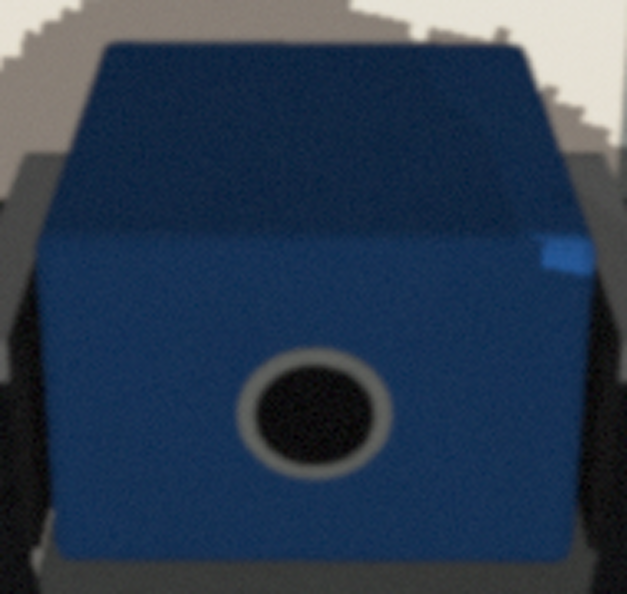

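View pics/c9.png

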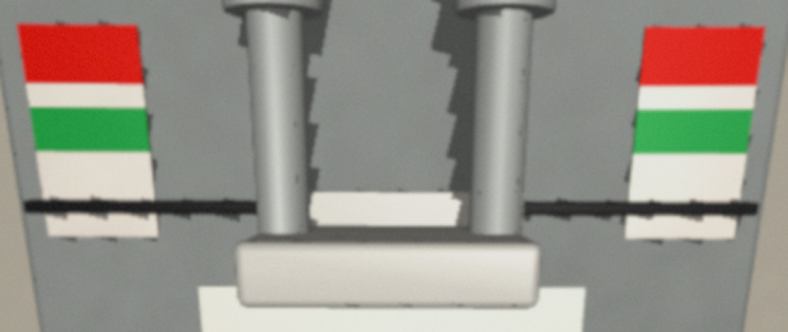

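```bash
cat >> m.py <<'E'
f=lambda a,k,o:(np.array(a)+.5)/k-.5+np.array(o)
E
python3 - <<'E'
from m import *
s=read_state(); z=s['eef_pos'][2]
pl=f([(68,220),(748,221),(755,76),(61,76)],4,(210,120)); r=rel(pl,.055,s); print('plate top',r.round(1),r.mean(0))
g=f([(39,151),(152,150),(632,153),(746,154)],1.75,(90,0)); r=rel(g,.012,s); print('green start',r.round(1),r.mean(0)); d=r[3]-r[0]; print(np.degrees(np.arctan2(d[0],d[1])))
# block
b=f([(40,238),(594,240),(575,558),(62,556)],3.3,(225,265)); r=rel(b,z+.0167,s); print('blk',r.round(1),r.mean(0))
b=f([(105,42),(522,45)],3.3,(225,265)); r=rel(b,z-.0284,s); print('blk back bottom',r.round(1),r.mean(0))
b=[(138,365),(489.5,366)]; r=rel(b,.012,s); print('front',r.round(1),r.mean(0))
E
```

```text
plate top [[ 62.8 -24.3 -10.7]
 [ 62.7  21.1 -10.7]
 [ 72.1  21.  -10.7]
 [ 72.2 -24.  -10.7]] [ 67.44971954  -1.55340637 -10.68830482]
green start [[ 85.6 -70.8  32.3]
 [ 85.8 -48.6  32.3]
 [ 85.3  45.7  32.4]
 [ 85.   68.   32.4]] [85.42763422 -1.42629605 32.34192501]
-0.23564277393829902
blk [[ 16.9 -23.3 -16.7]
 [ 16.7  25.1 -16.7]
 [-17.8  25.4 -16.7]
 [-17.6 -23.4 -16.7]] [ -0.4110915    0.93311107 -16.70052369]
blk back bottom [[ 15.8 -24.1  28.4]
 [ 15.4  25.1  28.4]] [15.55992185  0.49473642 28.42622949]
front [[-26.7 -77.3  32.1]
 [-27.2  73.2  32.2]] [-26.9152153   -2.03904161  32.15344081]
```

Request:
{"method": "drive_tool", "body": {"steps": [[0.4,0,-0.05,0.0,0],[0.4,0,-0.05,0.03,0],[0.4,0,-0.05,0.05,0],[0.4,0,-0.05,0.05,0]]}}

```text
time: 5.28
eef_pos: [0.4049, 0.0993, 0.0409]
tcp_rot: [0.0, 0.993, 0.122, -0.0]
wrist_force: [0.1, 0.8, -2.6]
gripper_width: 0.049
```

Request:
{"method": "drive_tool", "body": {"steps": [[0.4,0,0,0.01,0],[0.4,0,0,0.02,0],[0.4,0,0,0.02,0]]}}

```text
time: 5.65
eef_pos: [0.4051, 0.0993, 0.0406]
tcp_rot: [-0.0, 0.993, 0.122, 0.0]
wrist_force: [-2.0, 1.1, 6.7]
gripper_width: 0.049
```

```bash
python3 - <<'E'
from m import *
todo(.408,.098,.0406,13.7)
w=snapshot('wrist'); cv2.imwrite('pics/w6.png',w[:,:,::-1])
crop(w,90,0,540,190,1.75,'pics/c12.png')
w=snapshot('side'); crop(w,250,200,310,250,12,'pics/c13.png')
E
```

```text
t 5.65 pos [0.4051 0.0993 0.0406] yaw 13.98 F [-2.   1.1  6.7] w 0.049
units [0.051 0.039 0.   ] turn 0.056
```

View pics/c12.png

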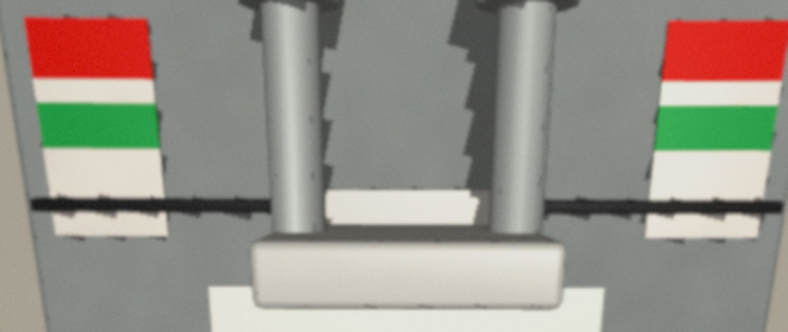

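View pics/c13.png

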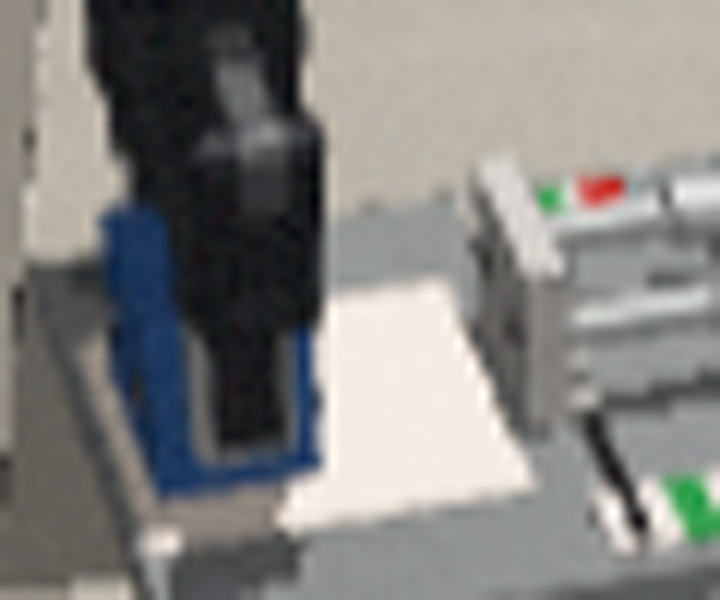

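```bash
python3 - <<'E'
from m import *
s=read_state(); z=s['eef_pos'][2]; print(z,s['wrist_force'])
pl=f([(255,305),(561,306),(563,242),(252,242)],1.75,(90,0)); r=rel(pl,.055,s); print('plate top',r.round(1),r.mean(0))
g=f([(44,147),(159,147),(654,149),(773,151)],1.75,(90,0)); r=rel(g,.012,s); print('green start',r.round(1),r.mean(0)); d=r[3]-r[0]; print(np.degrees(np.arctan2(d[0],d[1])))
w=cv2.imread('pics/w6.png')[:,:,::-1]
crop(w,225,265,415,445,3.3,'pics/c14.png')
E
```

```text
0.04062746951824703 [-2.04279798  1.33889674  6.77699839]
plate top [[ 63.6 -21.2 -14.3]
 [ 63.4  24.  -14.3]
 [ 72.6  23.6 -14.3]
 [ 72.6 -21.  -14.3]] [ 68.0625502    1.36037879 -14.33562702]
green start [[ 86.2 -68.   28.7]
 [ 86.3 -46.1  28.7]
 [ 85.9  48.8  28.7]
 [ 85.5  71.5  28.7]] [85.98899149  1.53301661 28.67409399]
-0.3139320651148917
```

View pics/c14.png

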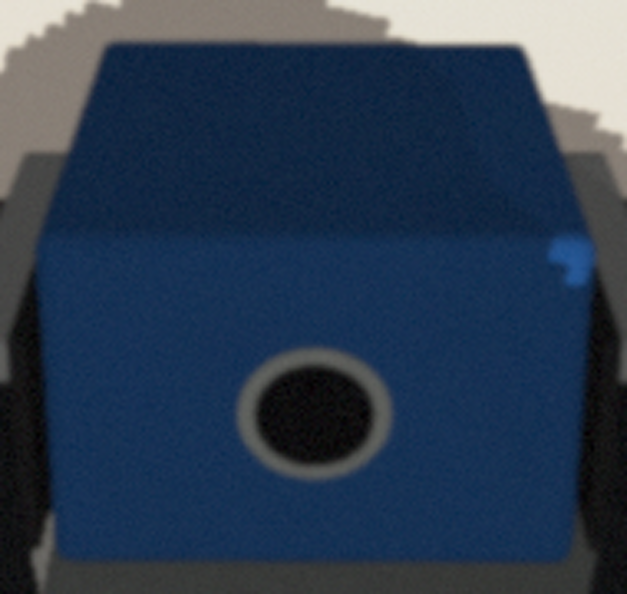

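Request:
{"method": "drive_tool", "body": {"steps": [[0.4,0.0,0.01,-0.01,0],[0.4,0.25,0.01,-0.01,0],[0.4,0.55,0.01,-0.01,0],[0.4,0.85,0.01,-0.01,0],[0.4,0.85,0.01,-0.01,0]]}}

```text
time: 6.38
eef_pos: [0.4495, 0.1096, 0.0407]
tcp_rot: [-0.0, 0.993, 0.122, 0.002]
wrist_force: [0.6, 0.4, 3.4]
gripper_width: 0.0489
```

```bash
python3 - <<'E'
from m import *
todo(.408,.098,.0406,13.7)
w=snapshot('wrist'); cv2.imwrite('pics/w7.png',w[:,:,::-1])
E
```

```text
t 6.375 pos [0.4495 0.1096 0.0407] yaw 13.99 F [0.6 0.4 3.4] w 0.0489
units [-0.862  0.024 -0.002] turn 0.057
```

View pics/w7.png

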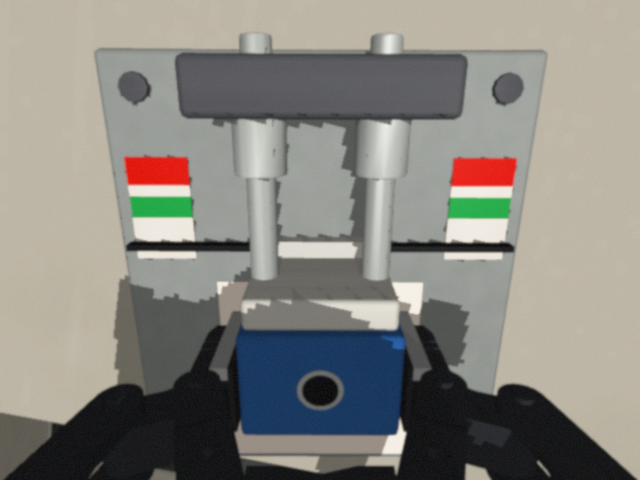

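Plate (243–398) and block (238–402) are centred within a pixel, with about 3 mm of gap. Now I'll press.

Request:
{"method": "drive_tool", "body": {"steps": [[0.4,0.08,0,0,0],[0.4,0.16,0,0,0],[0.4,0.24,0,0,0],[0.4,0.3,0,0,0],[0.4,0.3,0,0,0]]}}

```text
time: 7.05
eef_pos: [0.4574, 0.1118, 0.0407]
tcp_rot: [0.0, 0.993, 0.122, -0.003]
wrist_force: [-5.1, -2.6, 11.8]
gripper_width: 0.0492
```

```bash
python3 - <<'E'
from m import *
todo(.408,.098,.0406,13.7)
w=snapshot('wrist'); cv2.imwrite('pics/w8.png',w[:,:,::-1]); crop(w,110,150,530,440,1.9,'pics/c15.png')
E
```

```text
t 7.05 pos [0.4574 0.1118 0.0407] yaw 14.02 F [-5.1 -2.6 11.8] w 0.0492
units [-1.025  0.029  0.008] turn 0.064
```

View pics/c15.png

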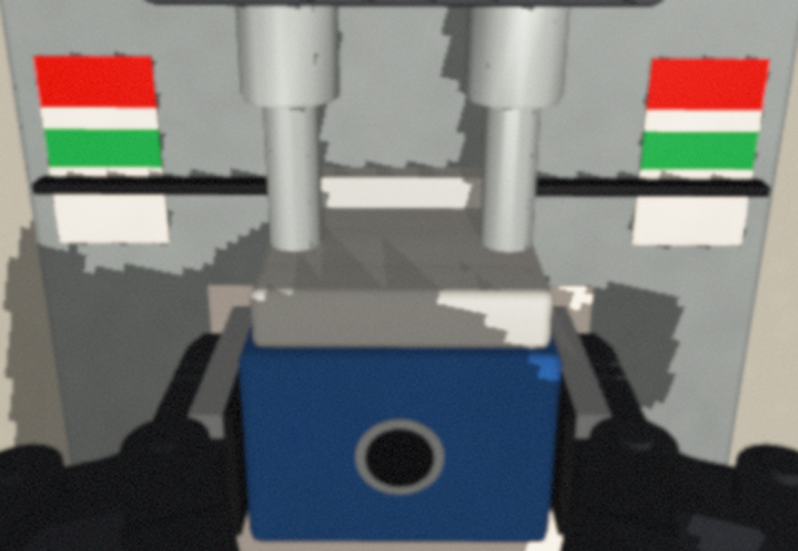

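Plate travel is about 6 mm, and the pointers sit just short of green. The arm is complying under load, so I'll press further in small steps and ease the downward force.

Request:
{"method": "drive_tool", "body": {"steps": [[0.4,0.0,0,-0.02,0],[0.4,0.05,0,-0.02,0],[0.4,0.1,0,-0.02,0],[0.4,0.1,0,-0.02,0]]}}

```text
time: 7.6
eef_pos: [0.4615, 0.1129, 0.0408]
tcp_rot: [0.0, 0.993, 0.122, -0.004]
wrist_force: [-6.5, -3.7, 4.8]
gripper_width: 0.0495
```

Request:
{"method": "drive_tool", "body": {"steps": [[0.4,0.04,0,0,0],[0.4,0.08,0,0,0],[0.4,0.08,0,0,0]]}}

```text
time: 7.98
eef_pos: [0.4642, 0.1135, 0.0408]
tcp_rot: [0.001, 0.993, 0.122, -0.005]
wrist_force: [-9.0, -3.6, 7.4]
gripper_width: 0.0491
```

```bash
python3 - <<'E'
from m import *
todo(.408,.098,.0406,13.7)
w=snapshot('wrist'); cv2.imwrite('pics/w9.png',w[:,:,::-1]); crop(w,110,150,530,440,1.9,'pics/c16.png')
E
```

```text
t 7.975 pos [0.4642 0.1135 0.0408] yaw 14.02 F [-9.  -3.6  7.4] w 0.0491
units [-1.166  0.029  0.015] turn 0.063
```

View pics/c16.png

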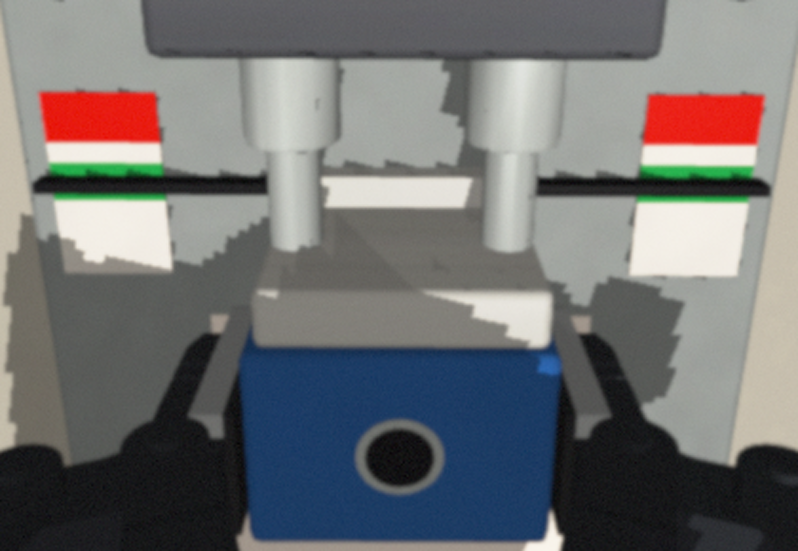

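```bash
python3 - <<'E'
from m import *
s=read_state(); print(s['time'],s['wrist_force'],q2R(s['tcp_rot'])[:,2])
o=(110,150)
gl=rel(f([(106,202),(690,204)],1.9,o),.012,s); print('green lo',gl.round(1))
gh=rel(f([(106,163),(700,166)],1.9,o),.012,s); print('green hi',gh.round(1))
for z in (.014,.017,.020):
    p=rel(f([(105,186),(690,188)],1.9,o),z,s); print(z,p.round(1))
pl=rel(f([(253,347),(552,347)],1.9,o),.055,s); print('plate front',pl.round(1))
wt=snapshot('top'); crop(wt,240,220,340,310,8,'pics/c17.png')
ws=snapshot('side'); crop(ws,260,200,340,260,10,'pics/c18.png')
E
```

```text
8.025 [-9.8957435  -4.69392148  7.13790689] [-0.00994188 -0.00230524 -0.99994792]
green lo [[ 24.6 -58.4  28.5]
 [ 24.2  59.1  28.5]]
green hi [[ 32.9 -57.4  28.5]
 [ 32.2  60.1  28.4]]
0.014 [[ 28.7 -57.4  26.5]
 [ 28.3  57.9  26.5]]
0.017 [[ 29.8 -56.3  23.5]
 [ 29.4  56.8  23.5]]
0.02 [[ 30.9 -55.1  20.5]
 [ 30.5  55.6  20.5]]
plate front [[ 17.  -22.  -14.4]
 [ 17.   24.2 -14.4]]
```

View pics/c18.png

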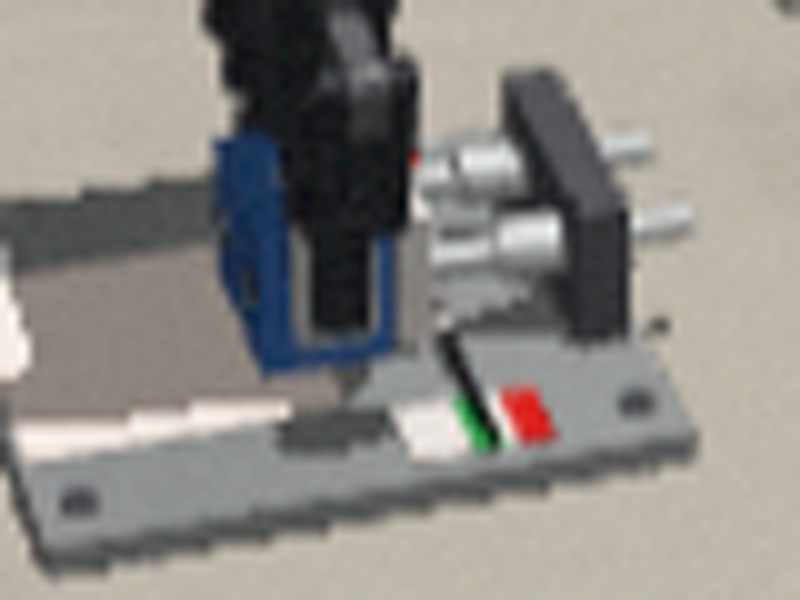

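View pics/c17.png

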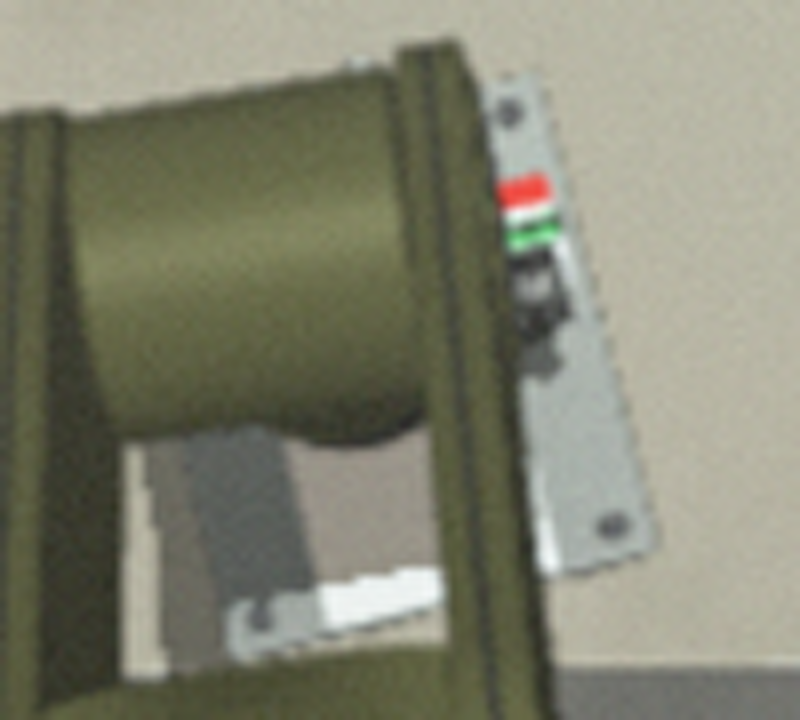

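Both views put the pointers in green. Allowing for parallax, travel is about 15 mm. I'll hold and check that it doesn't creep.

Request:
{"method": "drive_tool", "body": {"steps": [[0.4,-0.01,0,0,0],[0.4,-0.01,0,0,0],[0.4,-0.01,0,0,0],[0.4,-0.01,0,0,0],[0.4,-0.01,0,0,0]]}}

```text
time: 8.75
eef_pos: [0.4641, 0.1135, 0.0407]
tcp_rot: [0.001, 0.993, 0.122, -0.005]
wrist_force: [-9.0, -4.1, 5.5]
gripper_width: 0.0494
```

Request:
{"method": "drive_tool", "body": {"steps": [[0.4,0,0,0,0],[0.4,0,0,0,0],[0.4,0,0,0,0],[0.4,0,0,0,0],[0.4,0,0,0,0]]}}

```text
time: 9.38
eef_pos: [0.4642, 0.1135, 0.0407]
tcp_rot: [0.0, 0.993, 0.122, -0.005]
wrist_force: [-8.1, -3.2, 5.7]
gripper_width: 0.0494
```

Request:
{"method": "drive_tool", "body": {"steps": [[0.4,0,0,0,0],[0.4,0,0,0,0],[0.4,0,0,0,0],[0.4,0,0,0,0],[0.4,0,0,0,0]]}}

```text
time: 10.0
eef_pos: [0.4641, 0.1135, 0.0407]
tcp_rot: [0.0, 0.993, 0.122, -0.005]
wrist_force: [-8.7, -3.9, 5.5]
gripper_width: 0.0498
```

Request:
{"method": "drive_tool", "body": {"steps": [[0.4,0,0,0,0],[0.4,0,0,0,0],[0.4,0,0,0,0],[0.4,0,0,0,0],[0.4,0,0,0,0]]}}

```text
time: 10.62
eef_pos: [0.4642, 0.1135, 0.0407]
tcp_rot: [0.0, 0.993, 0.122, -0.005]
wrist_force: [-8.2, -3.0, 5.3]
gripper_width: 0.0492
```

```bash
python3 - <<'E'
from m import *
todo(.408,.098,.0406,13.7)
w=snapshot('wrist'); cv2.imwrite('pics/w10.png',w[:,:,::-1]); crop(w,110,150,530,440,1.9,'pics/c19.png')
ws=snapshot('side'); crop(ws,260,200,340,260,10,'pics/c20.png'); cv2.imwrite('pics/side9.png',ws[:,:,::-1])
E
```

```text
t 10.625 pos [0.4642 0.1135 0.0407] yaw 14.02 F [-8.2 -3.   5.3] w 0.0492
units [-1.165  0.029  0.014] turn 0.063
```

View pics/c19.png

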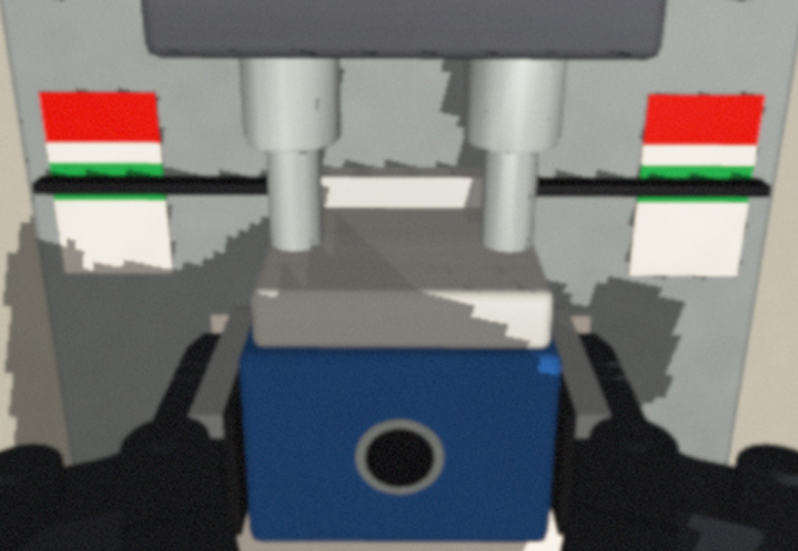

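View pics/c20.png

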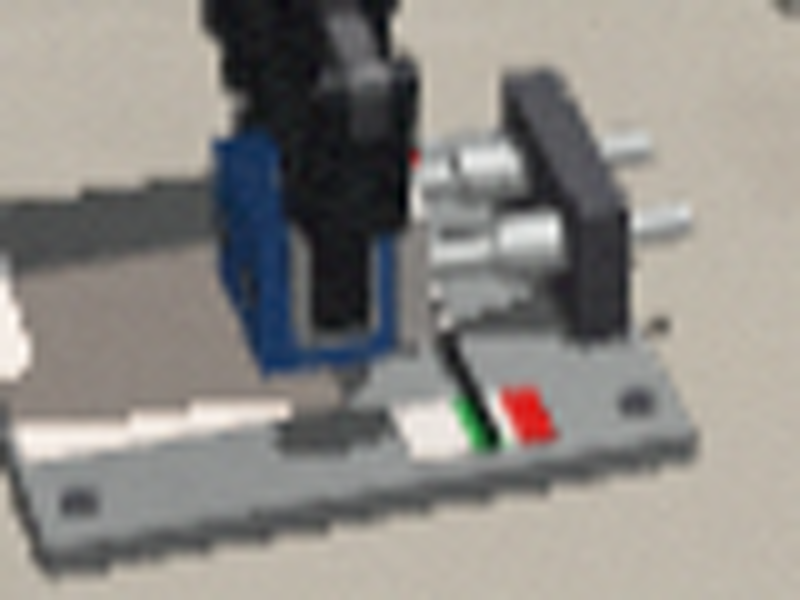

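View pics/side9.png

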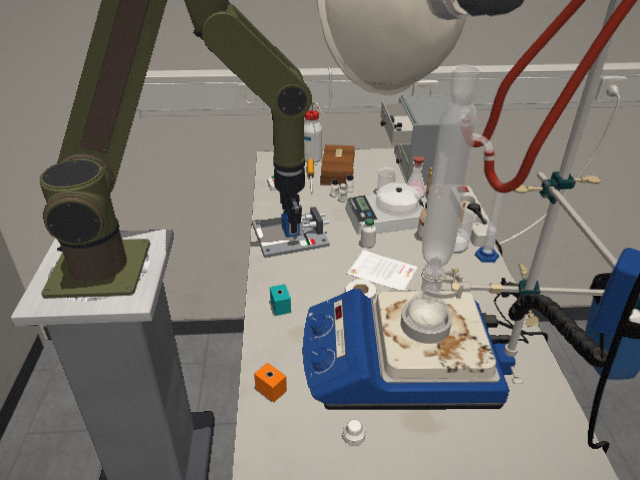

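```bash
python3 -c "
from plant import *
s=read_state(); print(s['time'],s['wrist_force'],s['eef_pos']); print(job_done())"
```

```text
10.725 [-7.81127466 -3.66666331  6.40531931] [0.46415564 0.11353415 0.0407568 ]
the job is handed in; nothing more can be done
None
```

I gripped the blue block by its sides and set it upright on the bed, screw heads towards the open front. It is centred on the plate to within about 1 mm. I pressed it until both pointers stood in the green, held it there for about 2.6 s, and handed in at 10.7 s while still gripping and pressing.

**Last checks:**
- **Pointers:** the wrist picture, corrected for parallax, gives about 15 mm of travel. The horizontal force of about 9 N agrees (14–15 mm). The pointers never came near the red in any reading or picture I took.
- **Side view:** the pointers look nearer the far edge of the green there, by my estimate roughly 2 mm of parallax. I did not compute that one exactly.
- **Steadiness:** the arm's position stayed within about 0.1 mm during the hold. It keeps about 8 N of light downward force on the bed.
- **Flatness:** the tool leans about 0.6° under the load. No gap between the block and the plate showed in the pictures.
- **Other things:** nothing looked moved, but only the orange and turquoise look-alikes were compared before and after. The timer and parts of the far side were partly hidden by the arm at the end.

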